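Lever open the gauge case with the pry blade

ROBOT

A 7-joint arm with a two-finger parallel gripper is mounted at the origin on the work surface. World frame = base frame: x ahead of the robot, y to its left, z up, the work surface at z = 0. Lengths are in mm, angles in rad, forces in N, time in s.
With the tool pointing down it reaches from about 350 to 775 mm from the base axis. Payload 3.1 kg.
Tool frame: the origin (TCP) lies midway between the tips of the shut fingers; the grasp point (between the pads) lies 19 mm behind it; z points along the fingers, y is the line along which they close (so a half turn about z gives the same grasp; the last joint's range is limited). The gripper opens to 85 mm and grips with 20 to 120 N. Pads are 22 mm wide; open, the fingers measure 114 mm over their backs; the gripper's body (76 mm by 85 mm) begins 54 mm behind the grasp point. The pads swing forward as they close: fully open they stand 13 mm farther back than shut.
Start: joints at [1.079, 0.311, 0.014, 1.512, -0.004, 1.319, -0.027], TCP at [239.165, -495.295, 231.304] pointing down, gripper open.
Joint ranges: [-2.7, 2.7], [-0.3, 1.91], [-1.27, 1.3], [0.12, 2.57], [-1.44, 4.58], [0.2, 2.03], [-3.05, 3.05]. Speed limits (rad/s): [2.79, 2.79, 3.14, 3.14, 3.14, 3.14, 3.14].

INTERFACE

Orientations are given as a unit quaternion [x, y, z, w].
In Python, from cell import manip, grab_frame gives the robot as it stands. The module is installed in compiled form; this text tells all that it offers.
- The arm moves only by the shell command python3 -m inch 'ROWS'. ROWS is JSON, a list of rows, each a list of 3 entries, a list of its own where there are three numbers: the opening, from -1 (shut) to 1 (fully open), then the shift along the world's x, y, z each as a share of 300 mm, from -1 to 1, then the turn about the world's z as a share of 45 degrees, from -1 to 1. In form: [[grip, [dx, dy, dz], twist], ...]. A call has 1 to 20 rows; each row is the pose to reach, as a shift and turn from the pose commanded when the call began; what a row does not reach only later rows make up. A row lasts 1/12 s, in which the tool goes at most 41.7 mm and 7.16 degrees, less where a joint would pass 70% of its speed; a pose out of reach is approached as far as the arm can. A call with a number of a shift or a turn outside -1 to 1 is refused whole. A call with a gripper value outside its range is refused whole. The fingers move at their own pace and stop on an object; the grip force is fixed at half the most. Time passes only in rows, so rows that repeat a pose let the fingers close. It gives the time, the measured TCP pose, the force, the opening and the grip force at its end, in the units of the state.
- manip.sense(): the state, without advancing time (a new reading comes with each control period).
- grab_frame(name): name is "scene" or "top" or "wrist"; returns a dict with "pixels" (400x640x3 uint8, blue, green, red), "K" (3x3 intrinsics, pixels), "R" (3x3) and "t" (3): a world point X has camera coordinates R X + t. Camera axes: x right, y down, z forward; pixel columns grow to the right and rows downward; lengths in mm; the calibration is good to about 2 mm. A picture is of the moment at which its call begins. There is no depth.
- manip.job_done(): hands the job in; it is judged then, once.
The state is a dict: "time": time; "q": joint angles; "qvel": joint speeds; "joint_efforts": joint torques, N m; "tool_pos": TCP position; "orientation": TCP orientation; "force": force on the tool from outside, world axes, zero at the start; "wrist_torque": the same for the moment, N m; "width": finger opening in mm; "finger_force": force on a finger pad.
Only numpy, scipy, OpenCV 4.12 (cv2) and the standard library are available. Lean on these libraries where they do the work, as an engineer would, in place of code of your own. Each camera call takes 0.05 s, during which the arm holds its last target. There are 200 camera calls.

TASK

The gauge case on the surface plate has a stiff lid without a handle. Pick up the red-handled pry blade, put its tip into the notch in the front of the case and lever the lid up with it, keeping the gripper itself off the case while prying, then push the lid back until it stands upright or leans back. Finally lay the blade gently down on the plate, clear of the case (do not drop it), and leave the other things where they are.

Things in the scene. Friction and masses are not known exactly. Their poses are not given: they have to be found in the camera images.
- case: Blue fixed instrument case, 130 deep (its x) by 180 wide (its y), 80 high to the rim, closed by a 12 thick grey lid of the same outline with a paper label (top at 92 when shut). Origin: centre of the underside on the plate. Its front, with the notch, faces its -x; +x is the hinge side. z up. Gauge blocks lie inside.
- notch (a point): Centre of the mouth of the pry notch in the front face, 65 in front of the case's origin and 75 up. The notch is 90 wide, 10 high (from its yellow floor at height 70 to the underside of the shut lid at 80) and goes 24 back; it is open to the front. Axes as the case.
- hinge (a point): Middle of the lid's hinge axis, 65 behind the case's origin (its +x), 80 up, level with the underside of the shut lid. The axis runs along the case's y. Axes as the case.
- lid (a joint): Angle of the lid in rad: 0 shut, 1.57 upright, 1.9 leaning back at its stop. The stiff hinge keeps it wherever it is left; raising it takes about 4 N at the front edge.
- lid_edge (a point): Middle of the lid's lower front edge, 130 from the hinge axis; moves with the lid.
- blade: Loose pry blade, 185 long, 120 g, lying flat on the plate. Red handle 110 long, 22 wide (its y), 26 high (its z), from 80 behind to 30 in front of the origin; thin steel blade 26 wide and 3 thick, at half the handle's height, on to 105 in front. Origin: underside of the handle, close to the centre of mass, a good place to grip. x points to the tip, z up.
- blade_tip (a point): Middle of the end of the steel blade: 105 in front of the blade's origin and 13 above its underside. Axes as the blade.
- pliers: Loose pliers with orange grips, 185 long (x), 60 wide, 14 high, bystander. Origin: underside, about the middle.
- acrylic_block: Loose clear acrylic block, 60 by 90 by 25 high, bystander. Origin: centre of the underside.
- hex_key: Loose steel L-shaped hex key, long leg 170 along its y, short leg 60, 10 thick, bystander. Origin: underside, middle of the long leg.
- slide_fixture: Fixed clear acrylic fixture with a steel rail and carriage, 80 by 170, 68 high. Origin: centre of the underside. Obstacle.
There are look-alikes about, which are no part of the job. Of the things like the blade, leave any that is black or turquoise; of the rest the smaller one is meant.

How it is judged (in metres and radians):
On the way:
1. the lid has been levered up by more than 0.25 rad, with the blade pressing on it (value of joint lid above 0.25 rad and contact force between blade and case above 0.3 N), for 0.1 s.
At the end, for the whole second after the job is handed in: The lid stands still, open by more than 1.3 rad (75 degrees); the blade lies at rest on the plate (origin and tip both less than 30 mm high), not touching the case (value of joint lid above 1.3 rad and velocity of joint lid between -0.05 and 0.05 rad/s and height (world z) of each of blade, blade_tip below 0.03 m and linear speed of blade below 0.02 m/s and contact force between blade and case below 0.1 N).
It fails at once if the gripper or arm touches the case or its lid (over 1 N) while the lid is less than 0.5 rad open (value of joint lid below 0.5 rad and contact force between any of the fingers, the arm and case above 1 N).
It fails at once if the blade is dropped on the plate (over 0.8 m/s within 30 mm of it) (height (world z) of blade below 0.03 m and linear speed of blade above 0.8 m/s).
It fails at once if pliers, acrylic block or hex key shifted by more than 30 mm (distance of any of pliers, acrylic_block, hex_key from where it was at the start of the episode above 0.03 m).
It also fails if it takes over 58 s, if anything falls off the work surface, if the arm or the gripper's body presses on something with over 40 N, if the wrist force passes 120 N, or if a joint passes its speed limit or range.

## Working session

There is one attempt and no reset: what is moved stays moved. The work goes in short steps, Python scripts to look and compute and a shell command to move; the robot and the scene stay as the last step left them, time stands still between calls to the robot, and variables do not carry over. Pictures are saved under pics/ and viewed, at most 14 in all, crops included, and the job is handed in when it is done.

```bash
mkdir -p pics
python3 - <<'E'
from cell import manip, grab_frame
import cv2, pickle
for n in ("scene","top"):
    f=grab_frame(n); cv2.imwrite(f"pics/{n}0.png",f["pixels"]); pickle.dump(f,open(n+".pkl","wb"))
    print(n,f["K"],f["R"],f["t"])
s=manip.sense();print(s)
E
```

```text
scene [[517.73490376   0.         323.34083886]
 [  0.         517.73490376 191.67507765]
 [  0.           0.           1.        ]] [[ 0.89141633  0.45317556 -0.00297243]
 [ 0.29373253 -0.58275475 -0.75770582]
 [-0.34510595  0.67455824 -0.6525895 ]] [-464.57395863 -103.63648978 1586.73727749]
top [[514.28088964   0.         320.20521526]
 [  0.         514.28088964 198.4543296 ]
 [  0.           0.           1.        ]] [[ 0.01760997 -0.99981699  0.00747524]
 [-0.98336965 -0.01867095 -0.18065308]
 [ 0.18075959 -0.00416963 -0.98351847]] [ -27.79713069  520.56575419 1582.81156076]
{'time': 0.1, 'q': array([ 1.07929563,  0.31166066,  0.01400114,  1.51290973, -0.00438426,
        1.3191983 , -0.02722789]), 'qvel': array([-0.00033206, -0.00151427,  0.00117176, -0.00296761, -0.00138612,
        0.00201154, -0.00083225]), 'joint_efforts': array([ 1.14731698e-03, -3.80852723e+01,  1.46603663e-01, -2.31240875e+01,
        1.21635298e-02,  8.11611477e-03, -2.95830466e-05]), 'tool_pos': array([ 238.84918774, -494.69872317,  230.31625038]), 'orientation': array([ 9.74810784e-01,  2.23030903e-01, -2.91454297e-04, -1.03245764e-03]), 'force': array([ 0.15581752, -0.22745279, -0.33082527]), 'wrist_torque': array([ 0.02660281,  0.00725957, -0.0198097 ]), 'finger_force': 0.0, 'width': 85.72993204186567}
```

View pics/scene0.png

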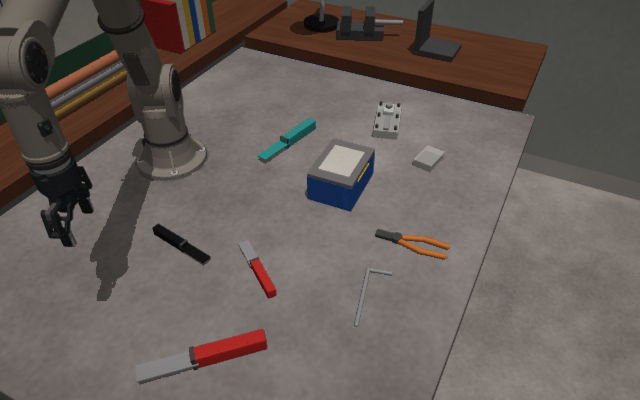

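View pics/top0.png

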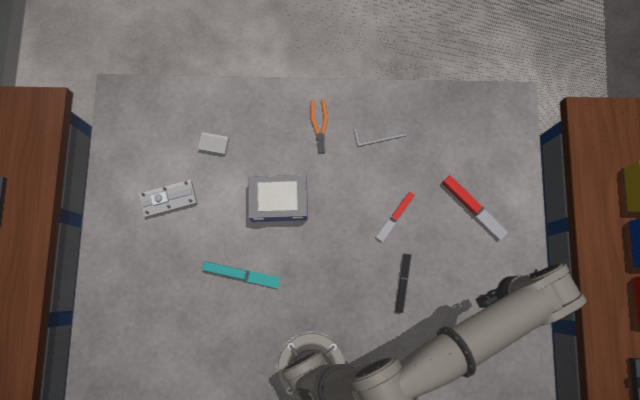

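The scene view shows the case at (340,172) with the yellow notch at (364,173), on the face away from the robot. The smaller red blade is at (257,270). In the top view the case is at (278,198), and the blade's tip is at about (379,239) with its handle end at (411,195). The pliers are at (319,125) and the hex key at (380,136).

```bash
cat > h.py <<'E'
import numpy as np, pickle, cv2
F={n:pickle.load(open(n+".pkl","rb")) for n in ("scene","top")}
def ray(f,u,v):
    d=f["R"].T@np.linalg.inv(f["K"])@[u,v,1.]; return -f["R"].T@f["t"],d
def onz(f,u,v,z):
    c,d=ray(f,u,v); return c+d*(z-c[2])/d[2]
def proj(f,X):
    p=f["K"]@(f["R"]@np.asarray(X,float)+f["t"]); return p[:2]/p[2]
E
python3 - <<'E'
from h import *
t=F["top"];s=F["scene"]
for n,roi in (("top",(370,425,185,245)),("scene",(230,285,235,300))):
    f=F[n];x0,x1,y0,y1=roi;im=f["pixels"][y0:y1,x0:x1].astype(int)
    m=((im[...,2]>90)&(im[...,1]<70)).astype(np.uint8)
    pts=cv2.findNonZero(m); r=cv2.minAreaRect(pts); b=cv2.boxPoints(r)+[x0,y0]
    print(n,[onz(f,*p,20).round(1)[:2].tolist() for p in b], r)
def crop(f,x,y,w,h,k): return cv2.resize(f["pixels"][y:y+h,x:x+w],None,fx=k,fy=k,interpolation=cv2.INTER_CUBIC)
a=np.hstack([crop(s,300,132,80,80,5),crop(t,240,168,80,60,5)[:400] if 0 else crop(t,238,158,80,80,5)])
cv2.imwrite("pics/c1.png",a)
cv2.imwrite("pics/c2.png",np.hstack([crop(s,225,232,65,75,6),crop(t,368,180,60,75,6)]))
E
```

```text
top [[466.2, -241.4], [553.8, -304.8], [542.7, -319.9], [455.2, -256.5]] ((31.501441955566406, 21.634389877319336), (5.859875679016113, 32.79380416870117), 36.25383758544922)
scene [[454.4, -266.1], [466.2, -240.2], [565.4, -312.3], [553.4, -335.7]] ((33.0, 43.0), (41.37677764892578, 11.461172103881836), 60.945396423339844)
```

View pics/c1.png

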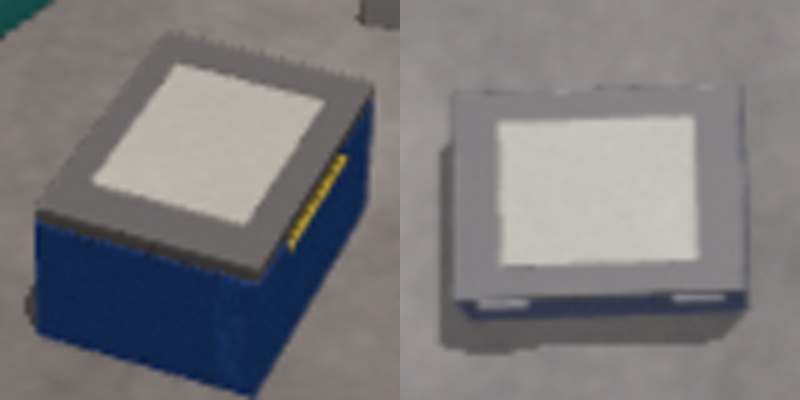

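View pics/c2.png

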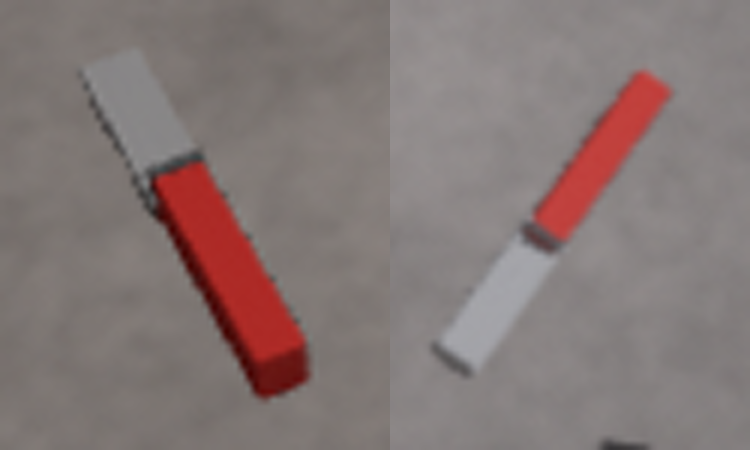

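The crops confirm that the notch is on the far (+x) face: the yellow strip runs from (291,248) to (346,156) in the left crop. The white hinge straps are on the robot side, at (500,302) and (700,297) in the right crop. The blade's tip and handle corners are also clear, so I'll fit both poses from the corners.

Run:
```python
from h import *
from scipy.optimize import least_squares
s=F["scene"];t=F["top"]
S=lambda o,k,p:np.array(p)/k+o-0.4
def fit(obs,g):
    def res(q):
        x,y,a=q;R=np.array([[np.cos(a),-np.sin(a)],[np.sin(a),np.cos(a)]])
        return np.concatenate([proj(f,[*(R@P[:2]+[x,y]),P[2]])-uv for f,P,uv in obs])
    r=least_squares(res,g,loss="soft_l1");print(r.x.round(4),np.degrees(r.x[2]).round(2),"res",r.fun.round(1));return r.x
P=lambda *a:np.array(a,float)
# case: front = -x case => world +x, yaw ~pi
so=(300,132);to=(238,158)
obs=[(s,P(-65,90,92),S(so,5,(262,274))),(s,P(-65,-90,92),S(so,5,(373,87))),(s,P(65,90,92),S(so,5,(37,212))),(s,P(65,-90,92),S(so,5,(168,33))),
(t,P(-65,-90,92),S(to,5,(53,90))),(t,P(-65,90,92),S(to,5,(342,87))),(t,P(65,90,92),S(to,5,(347,294))),(t,P(65,-90,92),S(to,5,(57,300)))]
fit(obs,[540,100,np.pi])
so=(225,232);to=(368,180)
obs=[(s,P(105,13,14.5),S(so,6,(80,68))),(s,P(105,-13,14.5),S(so,6,(137,48))) ,(s,P(-80,11,26),S(so,6,(258,360))),(s,P(-80,-11,26),S(so,6,(306,342))),
(t,P(105,-13,14.5),S(to,6,(43,347))),(t,P(105,13,14.5),S(to,6,(82,375))),(t,P(-80,-11,26),S(to,6,(255,70))),(t,P(-80,11,26),S(to,6,(282,93)))]
# tip dir (-,+): blade y = left of tip dir = (-,-)
fit(obs,[500,-280,2.5])
for nm,a in (("pliers",[(312,100),(326,100),(321,152)]),("hex",[(356,130),(358,144),(406,135)])):
    print(nm,[onz(t,*p,8).round(0)[:2] for p in a])
from scipy.spatial.transform import Rotation as Ro
print(Ro.from_quat([ 9.74810784e-01,  2.23030903e-01, -2.91454297e-04, -1.03245764e-03]).as_matrix().round(3))
```

```text
[520.1518 112.7787   3.1939] 182.99 res [-0.6 -0.7  0.7 -0.8 -0.9 -0.9 -0.6 -0.6  0.2  0.1  0.4 -1.2  0.6 -1.2
 -0.2 -0.5]
[ 484.0951 -268.0034    2.5196] 144.36 res [-0.3 -0.5 -0.  -0.7 -1.  -0.   0.  -0.6  0.4 -0.8  0.6 -0.6 -0.7 -0.5
  0.4 -0.3]
pliers [array([865.,  15.]), array([866., -32.]), array([684., -18.])]
hex [array([ 762., -134.]), array([ 714., -140.]), array([ 748., -300.])]
[[ 0.901  0.435 -0.001]
 [ 0.435 -0.901  0.002]
 [-0.    -0.002 -1.   ]]
```

```bash
python3 -m inch '[[1,[0.776,0.787,-0.37],-1],[1,[0.776,0.787,-0.37],-1],[1,[0.776,0.787,-0.37],-1],[1,[0.776,0.787,-0.37],-1],[1,[0.776,0.787,-0.37],-1],[1,[0.776,0.787,-0.37],-1],[1,[0.776,0.787,-0.37],-1],[1,[0.776,0.787,-0.37],-1],[1,[0.776,0.787,-0.37],-1],[1,[0.776,0.787,-0.37],-1],[1,[0.776,0.787,-0.37],-1],[1,[0.776,0.787,-0.37],-1],[1,[0.776,0.787,-0.37],-1]]'; python3 -m inch '[[1,[0,0,0],-0.364],[1,[0,0,0],-0.364],[1,[0,0,0],-0.364],[1,[0,0,0],-0.364],[1,[0,0,0],-0.364],[1,[0,0,0],-0.364]]'
python3 - <<'E'
from cell import manip,grab_frame
import cv2
from h import *
s=manip.sense(); f=grab_frame("wrist"); im=f["pixels"].copy()
a=2.5196
for L,z in ((-80,26),(0,26),(30,26),(105,14.5)):
    p=proj(f,[484.1+L*np.cos(a),-268+L*np.sin(a),z]); cv2.circle(im,tuple(int(v) for v in p),3,(0,255,0),1)
cv2.imwrite("pics/w1.png",im); print(s["tool_pos"])
E
```

```text
time: 1.18
tool_pos: [470.8, -261.1, 120.4]
orientation: [0.986, -0.168, -0.0, 0.001]
force: [-0.1, 0.8, -0.5]
width: 85.5
finger_force: 0.0
time: 1.68
tool_pos: [471.4, -260.3, 120.6]
orientation: [0.952, -0.306, 0.0, 0.0]
force: [0.6, 0.2, -0.1]
width: 85.4
finger_force: 0.0
[ 471.43769759 -260.26444292  120.61186141]
```

View pics/w1.png

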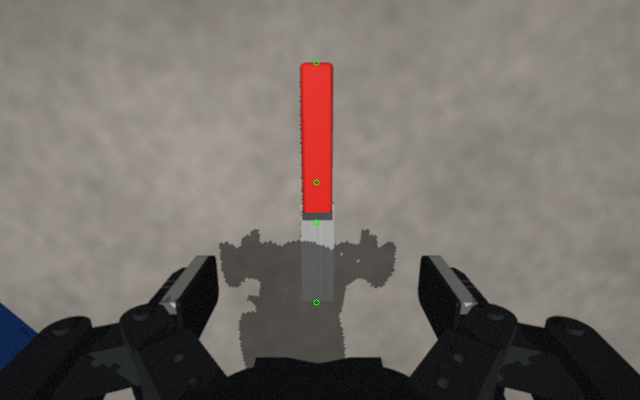

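The wrist picture has the fitted blade axis right on the blade: handle end at (317,63), collar at (317,216) and tip at (317,302). The fingers straddle the blade's axis, so I'm descending and gripping.

```bash
python3 -m inch '[[1,[0,0,-0.1],0],[1,[0,0,-0.2],0],[1,[0,0,-0.29],0],[1,[0,0,-0.34],0],[1,[0,0,-0.37],0],[1,[0,0,-0.387],0],[1,[0,0,-0.387],0],[0,[0,0,-0.387],0],[-0.4,[0,0,-0.387],0],[-1,[0,0,-0.387],0],[-1,[0,0,-0.387],0],[-1,[0,0,-0.387],0],[-1,[0,0,-0.387],0],[-1,[0,0,-0.387],0],[-1,[0,0,-0.387],0],[-1,[0,0,-0.387],0],[-1,[0,0,-0.387],0],[-1,[0,0,-0.387],0]]'
```

```text
time: 3.23
tool_pos: [472.5, -259.4, 5.1]
orientation: [0.952, -0.306, 0.001, 0.0]
force: [-1.0, 0.9, 6.0]
width: 21.1
finger_force: 58.6
```

```bash
python3 -m inch '[[-1,[0,0,0.05],0],[-1,[0,0,0.15],0],[-1,[0,0,0.27],0],[-1,[0.07,0.03,0.38],0.1],[-1,[0.17,0.08,0.4],0.2],[-1,[0.27,0.15,0.4],0.3],[-1,[0.37,0.22,0.4],0.4],[-1,[0.47,0.3,0.4],0.5],[-1,[0.57,0.37,0.4],0.6],[-1,[0.66,0.43,0.4],0.7],[-1,[0.72,0.47,0.4],0.8],[-1,[0.743,0.5,0.4],0.858],[-1,[0.743,0.5,0.4],0.858]]'; python3 -m inch '[[-1,[0,0.08,0],0],[-1,[0,0.18,0],0],[-1,[0,0.28,0],0],[-1,[0,0.38,0],0],[-1,[0,0.48,0],0],[-1,[0,0.58,0],0],[-1,[0,0.67,0],0],[-1,[0,0.73,0],0],[-1,[0,0.77,0],0],[-1,[0,0.77,0],0],[-1,[0,0.77,0],0]]'
python3 - <<'E'
from cell import manip,grab_frame
import cv2
from h import *
s=manip.sense(); print(s["tool_pos"],s["orientation"])
f=grab_frame("scene"); g=grab_frame("wrist"); 
pickle.dump(f,open("scene2.pkl","wb"))
a=cv2.resize(f["pixels"][100:240,290:430],(560,560),interpolation=cv2.INTER_CUBIC)
cv2.imwrite("pics/s2.png",a); cv2.imwrite("pics/w2.png",g["pixels"]);pickle.dump(g,open("w2.pkl","wb"))
E
```

```text
time: 4.32
tool_pos: [696.2, -104.1, 122.6]
orientation: [1.0, 0.029, -0.0, -0.002]
force: [-0.7, 0.2, -0.1]
width: 20.8
finger_force: 59.3
time: 5.23
tool_pos: [694.6, 120.4, 123.9]
orientation: [1.0, 0.026, -0.0, 0.001]
force: [-0.1, -0.6, -1.0]
width: 20.9
finger_force: 59.3
[694.55620868 120.3627897  123.89122245] [ 9.99666070e-01  2.58192832e-02 -3.80027316e-04  9.84230117e-04]
```

View pics/w2.png

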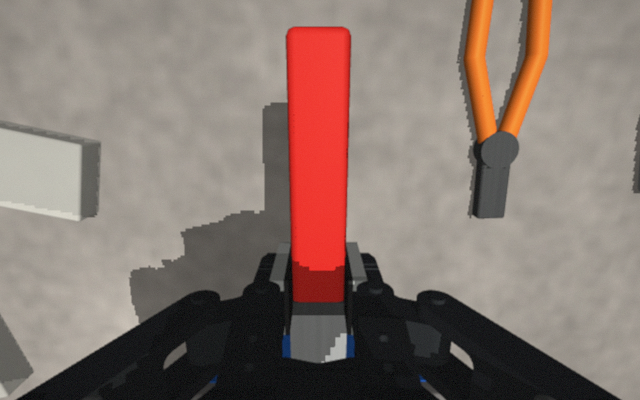

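View pics/s2.png

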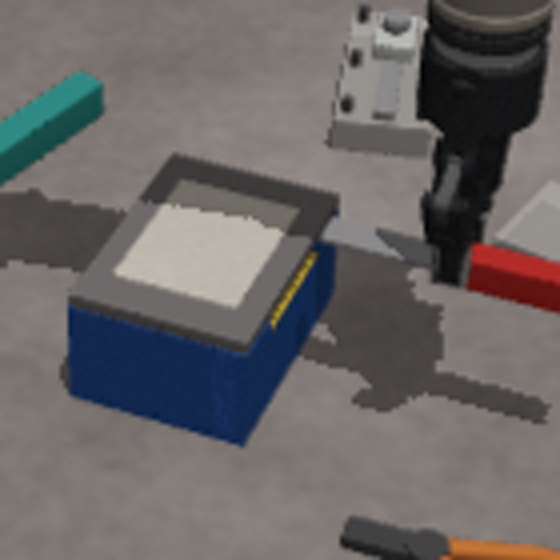

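The wrist view shows the handle straight in the fingers, end at (319,27). The scene crop shows the tip near (330,228), just outside the case front and above the notch. I'll check the tilt against the expected projections before lowering.

Run:
```python
from h import *
s=pickle.load(open("scene2.pkl","rb"));w=pickle.load(open("w2.pkl","rb"))
d=np.array([np.cos(np.radians(2.96)),np.sin(np.radians(2.96)),0]);n=np.array([-d[1],d[0],0])
T=np.array([694.6,120.4,123.9])
for tilt in (-4,0,4):  # +: tip up
    th=np.radians(tilt);u=-d*np.cos(th)+np.array([0,0,np.sin(th)]);k=d*np.sin(th)+np.array([0,0,np.cos(th)])
    c=T+[0,0,7.9]
    print(tilt,"wrist end top",[proj(w,c-95*u+13*k+e*n).round(1) for e in(-11,11)],
     "scene tip L/R",[((proj(s,c+90*u+1.5*k+e*n)-[290,100])*4).round(0) for e in(-13,13)],
     "scene handle front top",[((proj(s,c-(-10)*u+13*k+e*n)-[290,100])*4).round(0) for e in(-11,)])
```

```text
-4 wrist end top [array([346.2,  24.7]), array([274. ,  24.8])] scene tip L/R [array([318., 242.]), array([331., 221.])] scene handle front top [array([436., 250.])]
0 wrist end top [array([344.6,  25.1]), array([276.3,  25.2])] scene tip L/R [array([318., 235.]), array([331., 213.])] scene handle front top [array([437., 249.])]
4 wrist end top [array([343.1,  27. ]), array([278.5,  27.1])] scene tip L/R [array([319., 227.]), array([332., 206.])] scene handle front top [array([439., 249.])]
```

```bash
python3 -m inch '[[-1,[0,0,-0.08],0],[-1,[0,0,-0.15],0],[-1,[0,0,-0.19],0],[-1,[0,0,-0.19],0],[-1,[0,0,-0.19],0],[-1,[0,0,-0.19],0]]'
python3 - <<'E'
from cell import manip,grab_frame
from h import *
s=manip.sense(); T=s["tool_pos"];print(T,s["orientation"])
f=grab_frame("scene"); pickle.dump(f,open("scene3.pkl","wb"))
k=8;ox,oy=335,140
a=cv2.resize(f["pixels"][oy:oy+70,ox:ox+90],None,fx=k,fy=k,interpolation=cv2.INTER_CUBIC)
d=np.array([np.cos(np.radians(2.96)),np.sin(np.radians(2.96)),0]);n=np.array([-d[1],d[0],0])
C=np.array([520.15,112.78,0])
def dot(X,c):
    p=(proj(f,X)-[ox,oy]+.5)*k; cv2.circle(a,tuple(int(v) for v in p),3,c,1); return p.round(0)
for e in(-13,13): print("tip",dot(T+[0,0,9.4]-90*d+e*n,(0,255,0)),dot(T+[0,0,9.4]-20*d+e*n,(0,255,0)))
for e in(-45,45):
  for z in (70,80): print("notch",dot(C+65*d+e*n+[0,0,z],(0,0,255)))
cv2.imwrite("pics/s3.png",a)
E
```

```text
time: 5.83
tool_pos: [696.0, 121.1, 68.6]
orientation: [1.0, 0.026, 0.001, -0.0]
force: [0.0, -0.3, -0.6]
width: 21.0
finger_force: 59.3
[696.01468701 121.11880071  68.56366189] [ 9.99671594e-01  2.55987655e-02  1.18480219e-03 -5.21237803e-05]
tip [276. 285.] [474. 338.]
tip [302. 241.] [498. 293.]
notch [183. 341.]
notch [184. 318.]
notch [276. 190.]
notch [277. 168.]
```

View pics/s3.png

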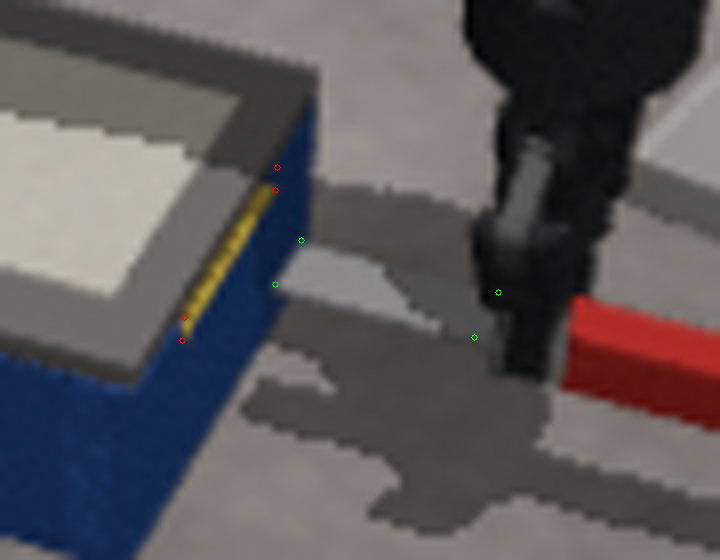

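The tip corners are at (276,290) and (305,245), about 2 mm below the prediction, which puts the blade at z≈74.5. That is mid-notch, since the yellow floor line matches z=70, so I'm inserting slowly.

```bash
python3 -m inch '[[-1,[-0.02,-0.001,0],0],[-1,[-0.04,-0.002,0],0],[-1,[-0.06,-0.003,0],0],[-1,[-0.075,-0.004,0],0],[-1,[-0.09,-0.005,0],0],[-1,[-0.09,-0.005,0],0]]'; python3 -m inch '[[-1,[-0.01,-0.001,0],0],[-1,[-0.02,-0.001,0],0],[-1,[-0.03,-0.002,0],0],[-1,[-0.043,-0.002,0],0],[-1,[-0.043,-0.002,0],0],[-1,[-0.043,-0.002,0],0]]'
```

```text
time: 6.38
tool_pos: [666.6, 120.4, 67.4]
orientation: [1.0, 0.026, -0.0, 0.0]
force: [-0.8, -0.3, -1.4]
width: 21.0
finger_force: 59.3
time: 6.88
tool_pos: [654.8, 119.8, 67.2]
orientation: [1.0, 0.026, -0.0, 0.0]
force: [0.1, -0.4, -1.3]
width: 20.9
finger_force: 59.3
```

```bash
python3 -m inch '[[-1,[0,0,0.015],0],[-1,[0,0,0.03],0],[-1,[-0.001,0,0.045],0],[-1,[-0.003,0,0.06],0],[-1,[-0.006,0,0.075],0],[-1,[-0.01,-0.001,0.09],0],[-1,[-0.013,-0.001,0.105],0],[-1,[-0.018,-0.001,0.12],0],[-1,[-0.024,-0.001,0.14],0],[-1,[-0.029,-0.002,0.157],0],[-1,[-0.029,-0.002,0.157],0],[-1,[-0.029,-0.002,0.157],0]]'
python3 - <<'E'
from cell import manip,grab_frame
from h import *
f=grab_frame("scene"); pickle.dump(f,open("scene4.pkl","wb"))
cv2.imwrite("pics/s4.png",cv2.resize(f["pixels"][100:220,290:450],None,fx=5,fy=5,interpolation=cv2.INTER_CUBIC))
print(manip.sense()["wrist_torque"])
E
```

```text
time: 7.88
tool_pos: [646.2, 119.2, 115.3]
orientation: [1.0, 0.026, 0.0, -0.0]
force: [1.2, -0.1, -2.4]
width: 20.4
finger_force: 60.9
[ 0.04520478 -0.13955173  0.00868269]
```

View pics/s4.png

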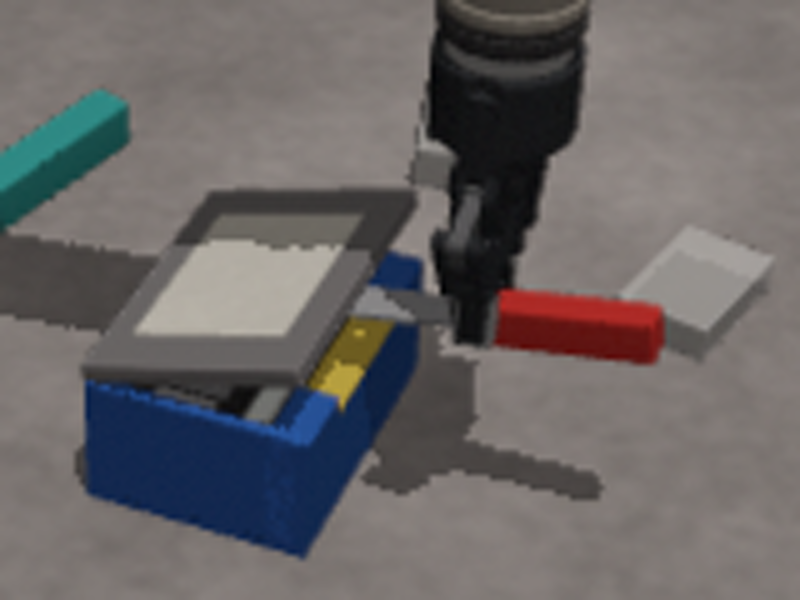

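The picture shows the lid levered up about 0.35 rad. The blade's tip is under its front edge at (365,300), and the gripper is clear of the case. I'm continuing along the arc.

```bash
python3 -m inch '[[-1,[-0.006,0,0.015],0],[-1,[-0.013,-0.001,0.03],0],[-1,[-0.02,-0.001,0.045],0],[-1,[-0.03,-0.002,0.06],0],[-1,[-0.04,-0.002,0.075],0],[-1,[-0.05,-0.003,0.09],0],[-1,[-0.063,-0.003,0.103],0],[-1,[-0.078,-0.004,0.117],0],[-1,[-0.093,-0.005,0.13],0],[-1,[-0.11,-0.006,0.143],0],[-1,[-0.11,-0.006,0.143],0]]'; python3 -m inch '[[-1,[-0.017,-0.001,0.014],0],[-1,[-0.034,-0.002,0.026],0],[-1,[-0.052,-0.003,0.037],0],[-1,[-0.07,-0.004,0.046],0],[-1,[-0.09,-0.005,0.055],0],[-1,[-0.11,-0.006,0.062],0],[-1,[-0.13,-0.007,0.068],0],[-1,[-0.15,-0.008,0.073],0],[-1,[-0.17,-0.009,0.076],0],[-1,[-0.19,-0.01,0.078],0],[-1,[-0.19,-0.01,0.078],0],[-1,[-0.19,-0.01,0.078],0]]'
python3 - <<'E'
from cell import manip,grab_frame
from h import *
f=grab_frame("scene"); pickle.dump(f,open("scene5.pkl","wb"))
cv2.imwrite("pics/s5.png",cv2.resize(f["pixels"][80:220,280:440],None,fx=4,fy=4,interpolation=cv2.INTER_CUBIC))
print(manip.sense()["wrist_torque"])
E
```

```text
time: 8.85
tool_pos: [612.2, 117.3, 158.5]
orientation: [1.0, 0.026, -0.0, 0.0]
force: [2.5, -0.7, -1.8]
width: 20.7
finger_force: 60.9
time: 9.85
tool_pos: [554.1, 114.3, 179.9]
orientation: [1.0, 0.026, -0.002, 0.0]
force: [-0.6, 0.4, -0.9]
width: 21.0
finger_force: 61.0
[0.00062939 0.00503886 0.0206363 ]
```

View pics/s5.png

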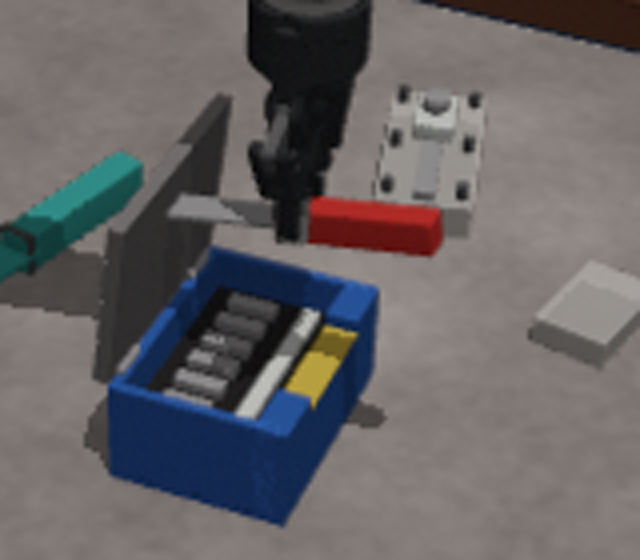

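The lid is standing nearly upright with the tip resting against it at (172,205). I'll push it further back, then retract.

```bash
python3 -m inch '[[-1,[-0.02,-0.001,0],0],[-1,[-0.04,-0.002,0],0],[-1,[-0.06,-0.003,0],0],[-1,[-0.08,-0.004,0],0],[-1,[-0.1,-0.005,0],0],[-1,[-0.1,-0.005,0],0],[-1,[-0.1,-0.005,0],0]]'; python3 -m inch '[[-1,[0.05,0.003,0],0],[-1,[0.13,0.006,0],0],[-1,[0.2,0.01,0],0],[-1,[0.2,-0.08,0],0],[-1,[0.17,-0.18,0],0],[-1,[0.14,-0.3,0],0],[-1,[0.1,-0.42,0],0],[-1,[0.06,-0.54,0],0],[-1,[0.03,-0.66,0],0],[-1,[0,-0.77,0],0],[-1,[0,-0.85,0],0],[-1,[0,-0.88,0],0],[-1,[0,-0.88,0],0],[-1,[0,-0.88,0],0]]'
python3 - <<'E'
from cell import manip,grab_frame
from h import *
f=grab_frame("scene")
k=3;a=f["pixels"][90:270,180:440].copy();a=cv2.resize(a,None,fx=k,fy=k,interpolation=cv2.INTER_CUBIC)
cv2.imwrite("pics/s6.png",a); print(manip.sense()["tool_pos"])
T=manip.sense()["tool_pos"];c=T+[0,0,7.9];d=np.array([.9987,.0516,0]);n=np.array([-.0516,.9987,0])
for tilt in (-10,-5,0,5):
    th=np.radians(tilt);u=-d*np.cos(th)+np.array([0,0,np.sin(th)]);z=d*np.sin(th)+np.array([0,0,np.cos(th)])
    print(tilt,[((proj(f,c+90*u+1.5*z+e*n)-[180,90])*k).round() for e in (-13,13)],[((proj(f,c-95*u+13*z+e*n)-[180,90])*k).round() for e in (-11,11)])
E
```

```text
time: 10.48
tool_pos: [524.4, 112.7, 180.2]
orientation: [1.0, 0.026, -0.002, 0.0]
force: [-0.8, 0.5, -0.7]
width: 21.0
finger_force: 60.9
time: 11.65
tool_pos: [526.1, -149.5, 180.2]
orientation: [1.0, 0.026, -0.001, -0.001]
force: [-0.1, 0.7, -1.4]
width: 21.1
finger_force: 60.9
[ 526.45956108 -148.19793156  180.28067822]
-10 [array([238., 292.]), array([254., 273.])] [array([452., 309.]), array([464., 291.])]
-5 [array([236., 284.]), array([253., 265.])] [array([455., 319.]), array([466., 301.])]
0 [array([235., 276.]), array([252., 257.])] [array([456., 328.]), array([468., 310.])]
5 [array([235., 268.]), array([251., 249.])] [array([457., 336.]), array([469., 318.])]
```

View pics/s6.png

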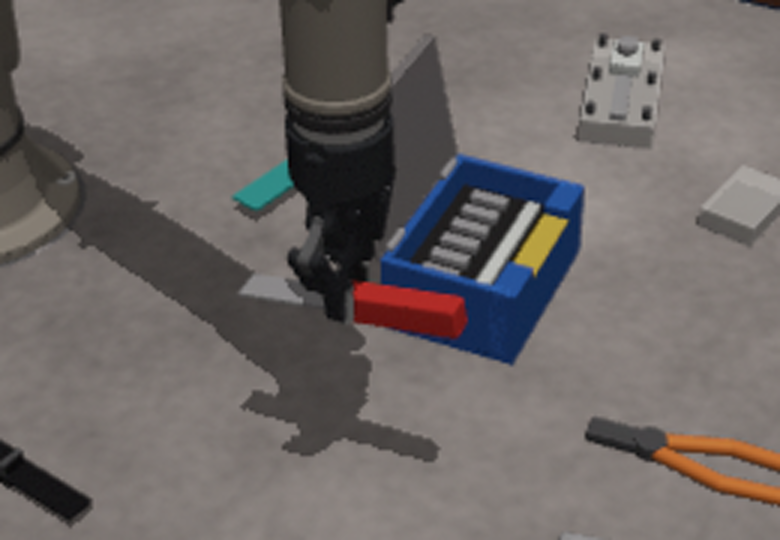

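The lid leans back. The tip is at (240,292) and the handle end at about (460,310), so the blade has pitched about 8° tip-down, which won't stop it being laid down. I'm lowering it gently here.

```bash
python3 -m inch '[[-1,[0,0,-0.07],0],[-1,[0,0,-0.15],0],[-1,[0,0,-0.23],0],[-1,[0,0,-0.31],0],[-1,[0,0,-0.38],0],[-1,[0,0,-0.44],0],[-1,[0,0,-0.48],0],[-1,[0,0,-0.51],0],[-1,[0,0,-0.53],0],[-1,[0,0,-0.545],0],[-1,[0,0,-0.555],0],[-1,[0,0,-0.56],0],[-1,[0,0,-0.56],0]]'; python3 -m inch '[[-1,[0,0,-0.005],0],[-1,[0,0,-0.01],0],[-1,[0,0,-0.015],0],[-1,[0,0,-0.02],0],[-1,[0,0,-0.02],0]]'
```

```text
time: 12.78
tool_pos: [526.6, -151.1, 12.9]
orientation: [1.0, 0.026, 0.0, 0.0]
force: [0.9, 0.3, -0.3]
width: 21.0
finger_force: 60.9
time: 13.2
tool_pos: [526.5, -151.3, 6.6]
orientation: [1.0, 0.026, 0.0, 0.0]
force: [-0.1, 0.5, 0.5]
width: 21.2
finger_force: 61.0
```

```bash
python3 -m inch '[[-1,[0,0,-0.004],0],[-1,[0,0,-0.007],0],[-1,[0,0,-0.007],0],[-0.45,[0,0,-0.007],0],[-0.4,[0,0,-0.007],0],[-0.3,[0,0,-0.007],0],[0,[0,0,-0.007],0],[0.5,[0,0,-0.007],0],[1,[0,0,-0.007],0],[1,[0,0,-0.007],0],[1,[0,0,-0.007],0],[1,[0,0,0.02],0],[1,[0,0,0.08],0],[1,[0,0,0.2],0],[1,[0,0,0.35],0],[1,[0,0,0.5],0],[1,[0,0,0.5],0],[1,[0,0,0.5],0]]'
python3 - <<'E'
from cell import manip,grab_frame
from h import *
f=grab_frame("scene");cv2.imwrite("pics/s7.png",f["pixels"])
E
```

```text
time: 14.7
tool_pos: [529.4, -151.9, 161.6]
orientation: [1.0, 0.026, 0.005, 0.001]
force: [-0.3, -0.7, -0.6]
width: 85.3
finger_force: 0.0
```

View pics/s7.png

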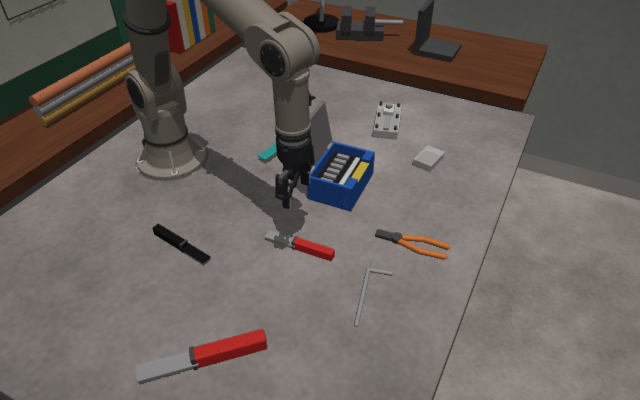

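The blade lies flat on the plate at (300,245), clear of the case. The lid stands open at (320,125), and the pliers, block and hex key are where they were. I'm handing in.

```bash
python3 -c "
from cell import manip
print(manip.job_done())"
```

```text
the job is handed in; nothing more can be done
None
```

I levered the lid up with the blade and pushed it back past upright, then laid the blade flat on the plate clear of the case; the job was handed in at about 15 s, and the hand-in call gave no verdict.

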